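# Shim the rocking lapping machine

### The job

The flat-lapping machine rocks because its front-left foot is short. Slide the yellow packer flat under that foot, then slide the red wedge, thin end first, in on top of the packer until it just fills the gap, so that the machine stands level and no longer rocks; then press down firmly (about 15 N) on the deck corner above the foot to prove that it stays put. Leave the machine where it stands and do not disturb the other things on the bench.

Things in the scene. Friction and masses are not known exactly. Their poses are not given: they have to be found in the camera images.
- lap_machine: Blade lapping machine, 3.6 kg, loose: green housing 166 mm square on four round feet at x, y = +-62 mm. Origin: on the table under the housing's middle; x to its back, y to its left, z up. Its aluminium deck (height 120 to 138 mm; x -115 to +105, y -95 to +95 mm) overhangs the front feet, so the tool must lean back there. It stands level on three feet; the dark disc on it is 153 mm wide.
- foot_pad (a point): Centre of the flat underside of the short foot, at the machine's front left (machine x = -62, y = +62 mm): round, black, 30 mm diameter; axes as the machine's. Its height, 16 to 18 mm, is the gap to fill; its stud is seized. The whole foot must stand on packer and wedge. Some 18 N up on it would lift the machine.
- deck_corner (a point): Bare metal on top of the deck, 20 mm in from both edges of its front-left corner, 138 mm above the table, smooth and oily: press straight down here for the rocking test. Some 8 N here rocks the unshimmed machine over onto the short foot (the corner sinks over 15 mm); it falls back when let go. Axes as the machine's.
- packer_mid (a point): Centre (half-way up) of the yellow plastic packer, a flat plate 120 mm long (its x), 50 mm wide (its y), 10 mm thick, 0.08 kg, lying on the table at the right. Its +x end, bevelled on top, goes in first; a small round dark mark is near its -x end. Pinch it across its 50 mm width, near the -x end.
- wedge_mid (a point): Middle of the red plastic wedge, 3.8 mm above its flat underside: 130 mm long (its x), 50 mm wide (its y), 0.07 kg. The ribbed top rises evenly from 3 mm thick at the +x end (goes in first) to 12.1 mm at the -x end, 1 mm in 14. Pinch it across its width near the thick end. The foot first touches it with its near edge, 15 mm from the foot's centre.
- oil_bottle: White oil bottle with a red spout, 37 mm diameter, 113 mm tall, standing in front of the machine on its right; bystander. Origin: centre of its underside.
- dressing_stick: Grey-green abrasive stick, 22 x 130 x 22 mm, lying in front of the grey grinder; bystander. Origin: centre of its underside, y along its length.
- clipper_grey: Grey hair clipper with a red switch, 46 x 174 x 38 mm, lying in front of the grey grinder; bystander. Origin: centre of its underside, y along its length.
- lamp_pole (a point): Middle of the upright pole of the work lamp (15 mm thick, from the table edge to 0.65 m high), at the front left corner of the table; the lamp's arm is swung away to the back above 0.6 m. An obstacle, fixed.
- grinder_top (a point): Highest level (260 mm above the table) of the big grey bench grinder that stands fixed between the machine and the packing: it reaches from x = 0.40 to 0.66 m and from y = -0.34 to +0.075 m. An obstacle.

How it is judged:
On the way, in this order (a step that is already met when the one before it is completed fails the run):
1. the yellow packer lies flat on the table with the whole short foot above it (x of foot_pad in the frame of packer_mid between -0.045 and 0.045 m and y of foot_pad in the frame of packer_mid between -0.011 and 0.011 m and height (world z) of packer_mid below 0.007 m and angle between packer_mid's own z axis and vertical below 0.03 rad), for 0.2 s.
2. the wedge lies on the packer with the whole foot above it (x of foot_pad in the frame of wedge_mid between -0.045 and 0.052 m and y of foot_pad in the frame of wedge_mid between -0.011 and 0.011 m and height (world z) of wedge_mid above 0.011 m and angle between wedge_mid's own z axis and vertical below 0.05 rad), for 0.2 s.
3. the deck corner above the foot is pressed down with more than 10 N and the machine stays level (within 0.02 rad) (contact force between the fingers and lap_machine above 10 N and horizontal distance between the grasp point and deck_corner below 0.035 m and height (world z) of the grasp point above 0.135 m and angle between lap_machine's own z axis and vertical below 0.02 rad), for 0.2 s.
At the end, for the whole second after the job is handed in: Packer flat on the table and wedge lying on it, both with the foot's centre within 11 mm of their middle line and the whole foot on them lengthwise; machine at rest, level within 0.02 rad and within 20 mm of where it stood (all of step 2 and x of foot_pad in the frame of packer_mid between -0.045 and 0.045 m and y of foot_pad in the frame of packer_mid between -0.011 and 0.011 m and height (world z) of packer_mid below 0.007 m and angle between lap_machine's own z axis and vertical below 0.02 rad and distance of lap_machine from where it was at the start of the episode below 0.02 m and linear speed of lap_machine below 0.01 m/s); the robot touches nothing.
It fails at once if the machine is shoved out of its place (more than 30 mm) or tipped over (more than 0.3 rad) (distance of lap_machine from where it was at the start of the episode above 0.03 m or angle between lap_machine's own z axis and vertical above 0.3 rad).
It fails at once if the oil bottle, the dressing stick or the grey clipper is moved by more than 30 mm (distance of any of oil_bottle, dressing_stick, clipper_grey from where it was at the start of the episode above 0.03 m).
It also fails if it takes over 72 s, if anything falls off the work surface, if the arm or the gripper's body presses on something with over 40 N, if the wrist force passes 120 N, or if a joint passes its speed limit or range.

### The arm

A 6-joint arm with a two-finger parallel gripper is mounted at the origin on a cart in front of the work surface, level with it; the furniture and walls round the work are solid. World frame = base frame: x ahead of the robot, y to its left, z up, the work surface at z = 0. Lengths are in m, angles in rad, forces in N, time in s.
With the tool pointing down it reaches from about 0.325 to 0.775 m from the base axis. Payload 9.3 kg.
Tool frame: the origin (TCP) lies midway between the tips of the shut fingers; the grasp point (between the pads) lies 19 mm behind it (grasp_offset is the z of the grasp point in the tool frame, in m); z points along the fingers, y is the line along which they close (so a half turn about z gives the same grasp; the last joint's range is limited). The gripper opens to 85 mm and grips with 20 to 120 N. Pads are 22 mm wide; open, the fingers measure 114 mm over their backs; the gripper's body (76 mm by 85 mm) begins 54 mm behind the grasp point. The pads swing forward as they close: fully open they stand 13 mm farther back than shut.
Start: joints at [1.025, 0.259, 0.021, 1.334, 0, 1.418], TCP at [0.211, 0.508, 0.231] pointing down, gripper open.
Joint ranges: [-3.04, 3.04], [-0.91, 1.82], [-1.04, 1.36], [-1.92, 1.95], [-1.52, 1.45], [-3.14, 3.14]. Speed limits (rad/s): [2.22, 2.22, 2.79, 3.14, 3.14, 3.14].

### API

Orientations are given as a unit quaternion [w, x, y, z].
In Python, from rig import * gives the robot as it stands. The module is installed in compiled form; this text tells all that it offers.
- The arm moves only by the tool send_rows, never from a script. Its argument "series" is a list of rows, each a list of 6 numbers: the shift along the world's x, y, z in cm, then the turn, a rotation vector about the world's x, y, z in degrees. A call has 1 to 8 rows; each row is the pose to reach, as a shift and turn from the pose commanded when the call began; what a row does not reach only later rows make up. A row lasts 1/10 s, in which the tool goes at most 50 mm and 8.59 degrees, less where a joint would pass 70% of its speed; a pose out of reach is approached as far as the arm can. A call with a gripper value outside its range is refused whole. "gripper" is the opening, from 0 (shut) to 1 (fully open), set as the call begins (left out, the last holds). The fingers move at their own pace and stop on an object; "grip_force" is the grip in N (left out, the last holds). Time passes only in rows, so rows that repeat a pose let the fingers close. It gives the time, the measured TCP pose, the force, the opening and the grip force at its end, in the units of the state.
- read_state(): the state, without advancing time (a new reading comes with each control period).
- read_camera(name): name is "scene" or "top" or "wrist"; returns a dict with "img" (420x560x3 uint8, red, green, blue), "fx", "fy", "cx", "cy" (pixels), "R" (3x3) and "t" (3): a world point X has camera coordinates R X + t; the wrist camera has in their place "tool_from_camera" (4x4, takes a point from camera to tool coordinates, whose origin is the TCP and whose axes are the flange's). Camera axes: x right, y down, z forward; pixel columns grow to the right and rows downward; lengths in m; the calibration is good to about 2 mm. A picture is of the moment at which its call begins: read the wrist's pose just before it. There is no depth.
- finish_job(): hands the job in; it is judged then, once.
The state is a dict: "t": time; "q": joint angles; "qd": joint speeds; "joint_efforts": joint torques, N m; "position": TCP position; "tcp_rot": TCP orientation; "ft_force": force on the tool from outside, world axes, zero at the start; "torque": the same for the moment, N m; "grip_width": finger opening in m; "finger_force": force on a finger pad.
Only numpy, scipy, OpenCV 4.12 (cv2) and the standard library are available. Lean on these libraries where they do the work, as an engineer would, in place of code of your own. Each camera call takes 0.05 s, during which the arm holds its last target. There are 200 camera calls.

## Working session

There is one attempt and no reset: what is moved stays moved. The work goes in short steps, Python scripts to look and compute and a tool call to move; the robot and the scene stay as the last step left them, time stands still between calls to the robot, and variables do not carry over. Pictures are saved under pics/ and viewed, at most 10 in all, crops included, and the job is handed in when it is done.

Besides the shell and the picture viewer there is one more tool, called after "Call:" as name([rows], argument=value, ...), one row to a line, values as JSON. send_rows: Moves the arm, as the interface text tells. Its arguments: {"type":"object","properties":{"series":{"type":"array","items":{"type":"array","items":{"type":"number"}}},"gripper":{"type":"number"},"grip_force":{"type":"number"}},"required":["series"]}

```bash
mkdir -p pics; cat > h.py <<'E'
from rig import *
import numpy as np, cv2
def ray(c,u,v):
    R=np.array(c["R"]);t=np.array(c["t"]);o=-R.T@t
    d=R.T@np.array([(u-c["cx"])/c["fx"],(v-c["cy"])/c["fy"],1]);return o,d
def at(c,u,v,z):
    o,d=ray(c,u,v);return (o+d*(z-o[2])/d[2]).round(4)
def proj(c,X):
    p=np.array(c["R"])@np.array(X)+np.array(c["t"]);return np.round([c["fx"]*p[0]/p[2]+c["cx"],c["fy"]*p[1]/p[2]+c["cy"]],1)
def wc():
    from scipy.spatial.transform import Rotation as Ro
    s=read_state();c=dict(read_camera("wrist"));T=np.eye(4);w,x,y,z=s["tcp_rot"]
    T[:3,:3]=Ro.from_quat([x,y,z,w]).as_matrix();T[:3,3]=s["position"]
    M=np.linalg.inv(T@np.array(c["tool_from_camera"]));c["R"]=M[:3,:3];c["t"]=M[:3,3];return c
def save(c,n):cv2.imwrite(f"pics/{n}.png",c["img"][:,:,::-1])
E
python3 - <<'E'
from h import *
for n in("scene","top"):
    c=read_camera(n);save(c,n);print(n,(-np.array(c["R"]).T@c["t"]).round(3),c["fx"])
print(read_state())
E
```

```text
scene [-0.483 -0.995  0.896] 505.18067889619124
top [0.224 0.04  1.813] 418.72846038980686
{'t': 0.1, 'q': array([1.02539614e+00, 2.59140069e-01, 2.08326435e-02, 1.33366131e+00,
       1.92133066e-05, 1.41820412e+00]), 'qd': array([-8.47505156e-04, -1.84945236e-03,  2.00381649e-03, -7.36434852e-05,
       -1.49169217e-03,  1.40453228e-03]), 'joint_efforts': array([ 4.80455972e-03, -5.56694806e+01,  3.45068836e+01,  1.16987541e-02,
       -1.24282983e-04,  8.51059383e-06]), 'position': array([0.21040182, 0.5079077 , 0.23072236]), 'tcp_rot': array([-2.09483419e-04,  1.95143697e-01,  9.80774487e-01, -5.47582375e-04]), 'ft_force': array([-0.06936916,  0.56920737,  0.11341118]), 'torque': array([ 0.03224638,  0.01736733, -0.01229377]), 'finger_force': 0.0, 'grip_width': 0.08561171004323996}
```

View pics/scene.png

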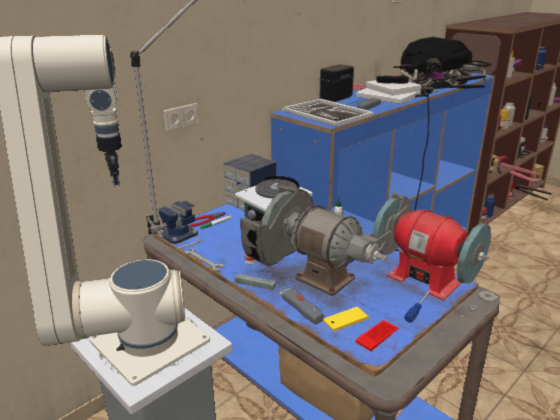

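View pics/top.png

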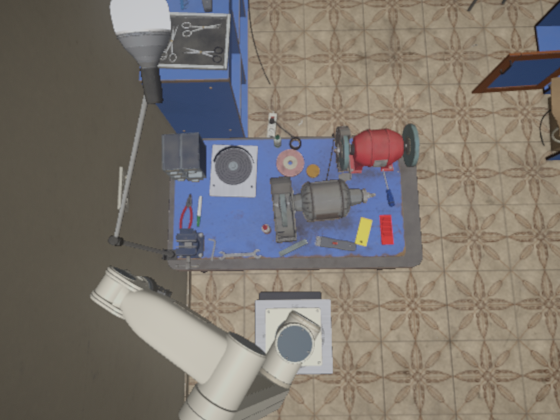

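```bash
python3 - <<'E'
from h import *
c=read_camera("top");im=c["img"]
cv2.imwrite("pics/t2.png",cv2.resize(im[130:275,165:425],None,fx=3,fy=3,interpolation=cv2.INTER_CUBIC)[:,:,::-1])
hsv=cv2.cvtColor(im,cv2.COLOR_RGB2HSV)
for n,lo,hi,box,z in(("packer",(22,120,100),(34,255,255),(340,210,380,255),.01),("wedge",(0,150,80),(8,255,255),(376,205,400,255),.0075)):
    m=cv2.inRange(hsv,lo,hi)
    if n=="wedge": m|=cv2.inRange(hsv,(172,150,80),(180,255,255))
    k=np.zeros_like(m);x0,y0,x1,y1=box;k[y0:y1,x0:x1]=m[y0:y1,x0:x1]
    p=np.argwhere(k)[:,::-1]
    W=np.array([at(c,u,v,z)[:2] for u,v in p],np.float32)
    r=cv2.minAreaRect(W*1000);print(n,len(p),W.mean(0),r)
for u,v in((212,146),(256,147),(255,196),(210,195)):print(at(c,u,v,.138))
print("pole",at(c,185,245,0),at(c,116,241,.65))
E
```

```text
packer 272 [ 0.43169308 -0.31180072] ((431.7611083984375, -312.1015319824219), (44.44939041137695, 113.76032257080078), 73.48432922363281)
wedge 307 [ 0.43962088 -0.41182476] ((440.74615478515625, -411.3031921386719), (123.09312438964844, 46.47909927368164), 1.813320517539978)
[0.7858 0.3245 0.138 ]
[0.778  0.1404 0.138 ]
[0.5693 0.1457 0.138 ]
[0.5766 0.33   0.138 ]
pole [0.3859 0.4595 0.    ] [0.342  0.5027 0.65  ]
```

View pics/t2.png

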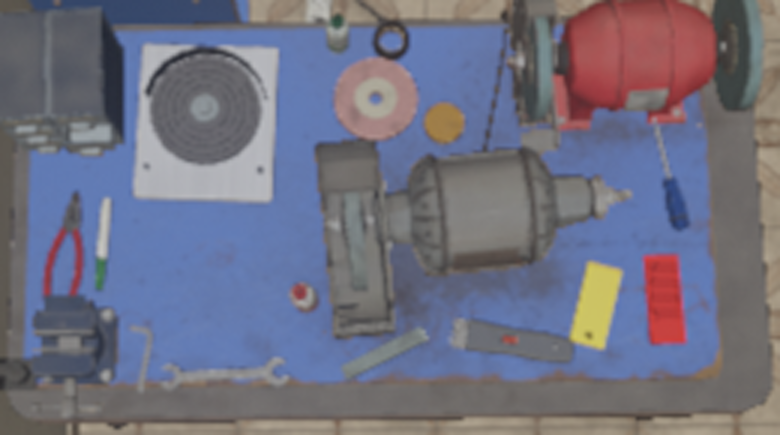

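The top view shows the machine deck corners near px (212,145), (258,146), (256,197) and (209,196). The packer is at (364,232) with its mark towards the robot, the wedge is at (386,230), and the clipper end is close to the packer's mark end. I'll move over the packer for a close look.

Call:
send_rows([
  [4, -25, 13, 0, 0, 0],
  [4, -25, 13, 0, 0, 0],
  [4, -25, 13, 0, 0, 0],
  [4, -25, 13, 0, 0, 0],
  [4, -25, 13, 0, 0, 0],
  [4, -25, 13, 0, 0, 0],
  [4, -25, 13, 0, 0, 0],
], gripper=1, grip_force=60)

```text
t: 0.85
position: [0.251, 0.2558, 0.3635]
tcp_rot: [0.002, 0.197, 0.98, 0.001]
ft_force: [0.1, 0.4, 0.6]
grip_width: 0.0856
finger_force: 0.0
```

Call:
send_rows([
  [13, -26, 0, 0, 0, 0],
  [13, -26, 0, 0, 0, 0],
  [13, -26, 0, 0, 0, 0],
  [13, -26, 0, 0, 0, 0],
  [13, -26, 0, 0, 0, 0],
  [13, -26, 0, 0, 0, 0],
  [13, -26, 0, 0, 0, 0],
])

```text
t: 1.55
position: [0.3826, -0.0052, 0.3597]
tcp_rot: [-0.001, 0.198, 0.98, -0.0]
ft_force: [-0.7, 0.8, 0.3]
grip_width: 0.0852
finger_force: 0.0
```

Call:
send_rows([
  [-4, -30, -1, 0, 0, 6],
  [-4, -30, -1, 0, 0, 6],
  [-4, -30, -1, 0, 0, 6],
  [-4, -30, -1, 0, 0, 6],
  [-4, -30, -1, 0, 0, 6],
  [-4, -30, -1, 0, 0, 6],
  [-4, -30, -1, 0, 0, 6],
  [-4, -30, -1, 0, 0, 6],
])

```text
t: 2.35
position: [0.3407, -0.3025, 0.3501]
tcp_rot: [-0.001, 0.145, 0.989, 0.001]
ft_force: [0.5, 0.7, 0.3]
grip_width: 0.0854
finger_force: 0.0
```

```bash
python3 - <<'E'
from h import *
c=wc();save(c,"w1");s=read_state();print(s["t"],s["q"].round(2),s["position"],s["tcp_rot"].round(3),c["fx"])
import pickle;pickle.dump(c,open("w1.pkl","wb"))
t=read_camera("top");print(at(t,356,245,.038),at(t,168,254,0))
print((-np.array(c["R"]).T@c["t"]).round(3))
E
```

```text
2.4 [-0.91  0.09  0.11  1.59  0.   -0.62] [ 0.34086244 -0.3013221   0.35064947] [-0.     0.144  0.99   0.001] 293.1237360881982
[ 0.3712 -0.2742  0.038 ] [0.3481 0.5323 0.    ]
[ 0.276 -0.282  0.492]
```

View pics/w1.png

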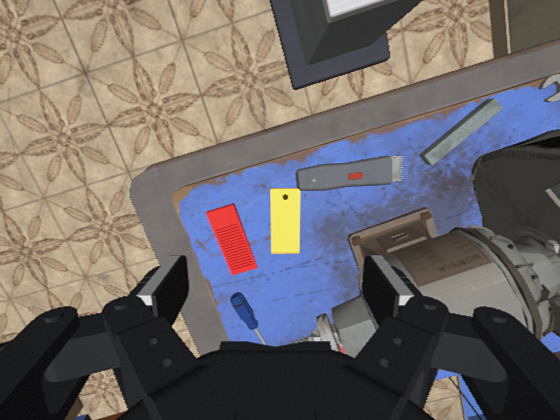

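The wrist view shows the packer at px (271–300, 188–253) with its dark mark at (285,197). The clipper's end is right at the packer's mark end (299,170–190), so I'll pick vertically and a bit further in. The wedge is at (232,240).

```bash
cat >> h.py <<'E'
def seg(c,n,z,box=(0,0,560,420)):
    hsv=cv2.cvtColor(c["img"],cv2.COLOR_RGB2HSV)
    m=cv2.inRange(hsv,(22,120,90),(34,255,255)) if n=="p" else cv2.inRange(hsv,(0,150,70),(8,255,255))|cv2.inRange(hsv,(172,150,70),(180,255,255))
    k=np.zeros_like(m);x0,y0,x1,y1=box;k[y0:y1,x0:x1]=m[y0:y1,x0:x1]
    _,l,st,_=cv2.connectedComponentsWithStats(k);i=1+np.argmax(st[1:,4])
    cn=max(cv2.findContours((l==i).astype(np.uint8),0,2)[0],key=cv2.contourArea)[:,0]
    W=np.array([at(c,u,v,z)[:2] for u,v in cn],np.float32)
    r=cv2.minAreaRect(W*1000);return np.round(r[0],1),np.round(r[1],1),round(r[2],1)
E
python3 - <<'E'
from h import *
import pickle;c=pickle.load(open("w1.pkl","rb"))
print("p",seg(c,"p",.01),"w",seg(c,"w",.0075,(195,190,270,290)))
for uv in((298,190),(299,170)):print("clip",at(c,*uv,.03))
s=read_camera("scene");im=s["img"][300:360,310:410]
cv2.imwrite("pics/s2.png",cv2.resize(im,None,fx=7,fy=7,interpolation=cv2.INTER_CUBIC)[:,:,::-1])
E
```

```text
p (array([ 432.9, -310.8]), array([ 48. , 118.2]), 73.3) w (array([ 440.4, -410.5]), array([126.6,  51. ]), 1.1)
clip [ 0.3813 -0.2746  0.03  ]
clip [ 0.3506 -0.2645  0.03  ]
```

View pics/s2.png

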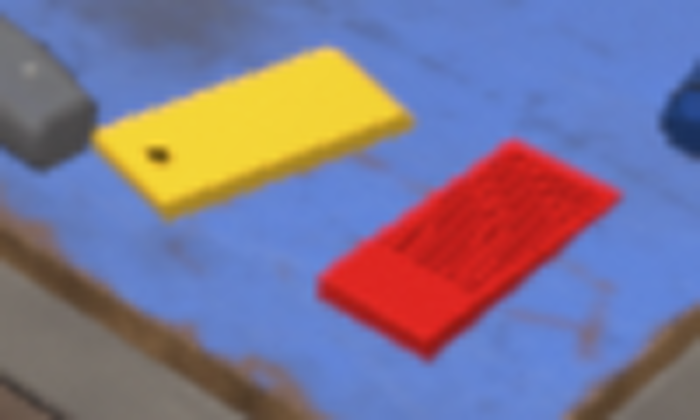

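Call:
send_rows([
  [5.8, 0, -5, 0, 0, 0],
  [5.8, 0, -10, 0, 0, 0],
  [5.8, 0, -15, 0, 0, 0],
  [5.8, 0, -20, 0, 0, 0],
  [5.8, 0, -25, 0, 0, 0],
  [5.8, 0, -29, 0, 0, 0],
  [5.8, 0, -30, 0, 0, 0],
  [5.8, 0, -30, 0, 0, 0],
])

```text
t: 3.3
position: [0.3979, -0.299, 0.0492]
tcp_rot: [-0.002, 0.142, 0.99, 0.002]
ft_force: [0.3, 0.3, 0.5]
grip_width: 0.0853
finger_force: 0.0
```

```bash
python3 - <<'E'
from h import *
c=wc();s=read_state();print(s["position"]);print(seg(c,"p",.01))
E
```

```text
[ 0.39875731 -0.30017723  0.05121245]
(array([ 428.9, -309.8]), array([ 49.4, 110.9]), 73.8)
```

Call:
send_rows([
  [0, -0.1, -3, 0, 0, 0],
  [0, -0.1, -4.5, 0, 0, 0],
  [0, -0.1, -5.2, 0, 0, 0],
  [0, -0.1, -5.2, 0, 0, 0],
])

```text
t: 3.75
position: [0.3992, -0.3029, 0.0002]
tcp_rot: [0.0, 0.143, 0.99, -0.0]
ft_force: [0.3, -0.1, -0.1]
grip_width: 0.0855
finger_force: 0.0
```

Call:
send_rows([
  [0, 0, 0, 0, 0, 0],
  [0, 0, 0, 0, 0, 0],
  [0, 0, 0, 0, 0, 0],
  [0, 0, 0, 0, 0, 0],
  [0, 0, 0, 0, 0, 0],
  [0, 0, 0, 0, 0, 0],
], gripper=0, grip_force=60)

```text
t: 4.35
position: [0.3991, -0.3033, 0.0007]
tcp_rot: [0.001, 0.143, 0.99, -0.001]
ft_force: [-0.8, 1.5, 10.2]
grip_width: 0.0479
finger_force: 60.7
```

Call:
send_rows([
  [0, 0, 1, 0, 0, 0],
  [0, 0, 3, 0, 0, 0],
  [0, 0, 6, 0, 0, 0],
  [0, 0, 10, 0, 0, 0],
  [0, 0, 10, 0, 0, 0],
])

```text
t: 4.85
position: [0.4003, -0.3047, 0.1046]
tcp_rot: [0.003, 0.144, 0.99, -0.003]
ft_force: [-0.3, 0.1, -1.4]
grip_width: 0.0478
finger_force: 62.6
```

```bash
python3 - <<'E'
from h import *
c=wc();save(c,"w2");s=read_state();print(s["position"],s["grip_width"])
E
```

```text
[ 0.39953943 -0.30401927  0.10217898] 0.048084304096902286
```

View pics/w2.png

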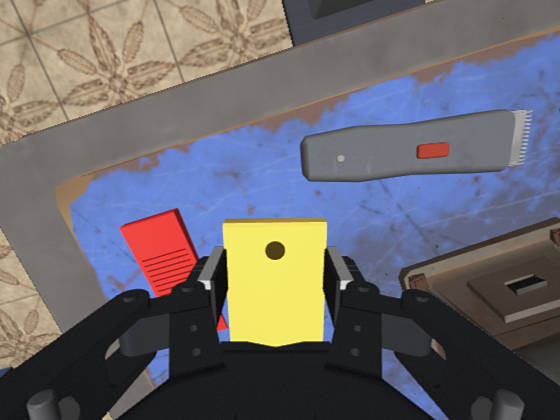

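The packer is held square, with the top edge at px (224–327, 222) between the pads, and the clipper is untouched. Next I'll carry it over to the machine's front left.

Call:
send_rows([
  [0, 0, 5, 0, 0, 0],
  [0, 0, 10, 0, 0, 0],
  [0, 0, 15, 0, 0, 0],
  [0, 2, 20, 0, 0, 0],
  [0, 5, 24, 0, 0, 0],
  [0, 9, 26, 0, 0, 0],
  [0, 13, 26, 0, 0, 0],
])

```text
t: 5.6
position: [0.3988, -0.1722, 0.3616]
tcp_rot: [0.002, 0.144, 0.99, -0.001]
ft_force: [-0.3, 0.3, -1.2]
grip_width: 0.048
finger_force: 62.8
```

Call:
send_rows([
  [0, 4, 0, 0, 0, 2],
  [0, 8.5, 0, 0, 0, 4],
  [0, 13, 0, 0, 0, 6],
  [0, 17.5, 0, 0, 0, 8],
  [0, 22, 0, 0, 0, 10],
  [0, 26.5, 0, 0, 0, 12],
  [0, 31, 0, 0, 0, 14],
  [0, 33, 0, 0, 0, 14.6],
])

```text
t: 6.4
position: [0.3977, 0.16, 0.3585]
tcp_rot: [-0.001, 0.015, 1.0, 0.0]
ft_force: [0.4, -0.1, -1.4]
grip_width: 0.0479
finger_force: 62.8
```

Call:
send_rows([
  [0, 4, -1, 0, 0, 0],
  [1, 8, -4, 0, 0, 0],
  [2, 12, -8, 0, 0, 0],
  [2, 14, -12, 0, 0, 0],
  [2, 14.4, -14, 0, 0, 0],
  [2, 14.4, -14, 0, 0, 0],
])

```text
t: 7.0
position: [0.4165, 0.3011, 0.2152]
tcp_rot: [-0.004, 0.016, 1.0, -0.002]
ft_force: [-0.3, -0.6, -0.4]
grip_width: 0.0478
finger_force: 62.8
```

```bash
python3 - <<'E'
from h import *
c=wc();save(c,"w3");s=read_state();print(s["position"],s["tcp_rot"].round(3),s["q"].round(2))
print(proj(c,[.622,.299,.017]),proj(c,[.569,.238,.138]),proj(c,[.5766,.33,.138]))
t=read_camera("top");print("foot pix check",[at(t,u,v,.005) for u,v in((199,210),(200,226),(198,197),(266,229))])
E
```

```text
[0.41753378 0.30089826 0.21774826] [-0.002  0.016  1.    -0.001] [ 0.46  0.21 -0.08  1.29 -0.    0.49]
[278.4 334.7] [211.6 376.7] [311.4 381.1]
foot pix check [array([0.5382, 0.4005, 0.005 ]), array([0.4673, 0.3948, 0.005 ]), array([0.5965, 0.406 , 0.005 ]), array([0.4495, 0.107 , 0.005 ])]
```

View pics/w3.png

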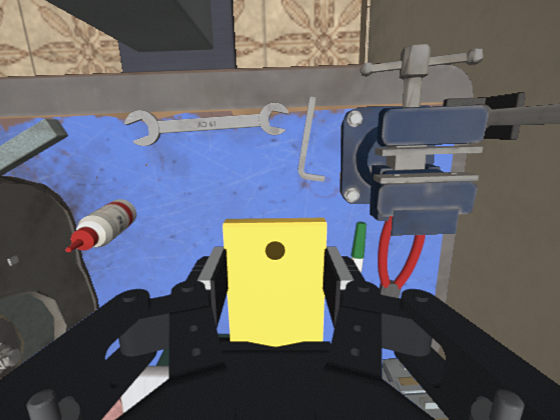

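The wrist view shows the bench in front of the machine is free: the pen is at px (360,245), the vise is right and the bottle is at (103,228). The foot is hidden by the gripper. I'll set the packer down just short of the foot, then lean back to see the foot.

Call:
send_rows([
  [3, 0.2, -4, 0, 0, 0],
  [5, 0.2, -8, 0, 0, 0],
  [7.5, 0.2, -12, 0, 0, 0],
  [7.5, 0.2, -16, 0, 0, 0],
  [7.5, 0.2, -19, 0, 0, 0],
  [7.5, 0.2, -20.5, 0, 0, 0],
  [7.5, 0.2, -21.3, 0, 0, 0],
  [7.5, 0.2, -21.3, 0, 0, 0],
])

```text
t: 7.9
position: [0.4946, 0.3025, 0.0075]
tcp_rot: [0.001, 0.017, 1.0, 0.0]
ft_force: [-1.8, -1.5, 1.2]
grip_width: 0.0482
finger_force: 67.9
```

Call:
send_rows([
  [0, 0, 0, 0, 0, 0],
  [0, 0, 0, 0, 0, 0],
  [0, 0, 0, 0, 0, 0],
  [0, 0, 0, 0, 0, 0],
], gripper=1)

```text
t: 8.3
position: [0.4938, 0.3032, 0.0069]
tcp_rot: [0.0, 0.017, 1.0, 0.0]
ft_force: [-1.0, -0.3, 0.3]
grip_width: 0.0856
finger_force: 0.0
```

Call:
send_rows([
  [-1, 0, 4, 0, 0, 0],
  [-4, 0, 8, 0, -8, 0],
  [-7, 0, 10, 0, -16, 0],
  [-10, 0, 11, 0, -24, 0],
  [-12, 0, 11, 0, -32, 0],
  [-13, 0, 11, 0, -40, 0],
  [-13, 0, 11, 0, -48, 0],
  [-13, 0, 11, 0, -56, 0],
])

```text
t: 9.1
position: [0.363, 0.3051, 0.1191]
tcp_rot: [0.464, 0.015, 0.885, 0.008]
ft_force: [1.9, 1.1, -1.4]
grip_width: 0.0854
finger_force: 0.0
```

```bash
python3 - <<'E'
from h import *
c=wc();save(c,"w4");s=read_state();print(s["position"],s["tcp_rot"].round(3),s["q"].round(2))
print(seg(c,"p",.01),proj(c,[.622,.299,.017]),proj(c,[.5766,.33,.138]))
import pickle;pickle.dump(c,open("w4.pkl","wb"))
E
```

```text
[0.36436039 0.30695302 0.11992711] [0.469 0.016 0.883 0.01 ] [ 0.94  0.09 -1.04 -0.28 -0.73  0.69]
(array([513.7, 302.6]), array([ 48.6, 124.1]), 88.0) [272.  218.9] [299.3 303.9]
```

View pics/w4.png

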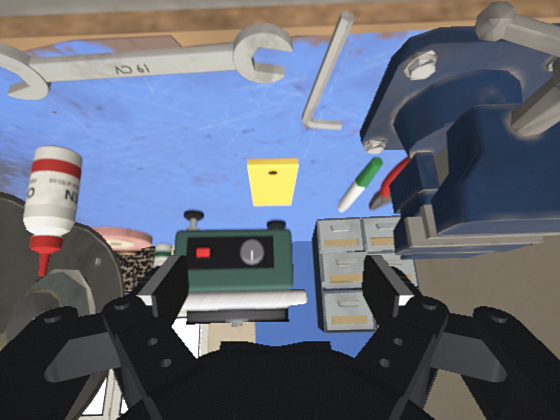

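The leaned view shows the machine front: the short foot hangs at about px (277,224), the right front foot is at (194,218), and the packer is at (272,180). I'll zoom in on the foot.

```bash
python3 - <<'E'
from h import *
import pickle;c=pickle.load(open("w4.pkl","rb"))
cv2.imwrite("pics/w5.png",cv2.resize(c["img"][150:245,180:310],None,fx=6,fy=6,interpolation=cv2.INTER_CUBIC)[:,:,::-1])
for p in([.622,.299,.017],[.607,.299,.017],[.622,.314,.017],[.622,.284,.017],[.626,.175,0]):print(p,(proj(c,p)-[180,150])*6)
E
```

```text
[0.622, 0.299, 0.017] [552.  413.4]
[0.607, 0.299, 0.017] [550.2 395.4]
[0.622, 0.314, 0.017] [612.6 411.6]
[0.622, 0.284, 0.017] [490.8 415.2]
[0.626, 0.175, 0] [ 59.4 369.6]
```

View pics/w5.png

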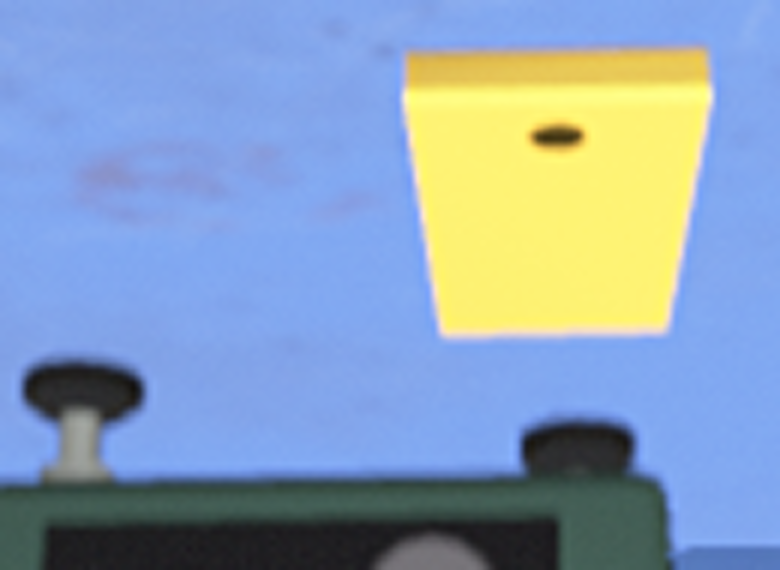

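```bash
python3 - <<'E'
from h import *
import pickle;c=pickle.load(open("w4.pkl","rb"))
f=lambda x,y,z:at(c,180+x/6,150+y/6,z)
print("packer near",f(558,94,.01),"far",f(554.5,333,.01),f(554.5,333,.006))
print("foot front",f(578,420,.017),"rfoot front",f(83,362,0.0))
t=read_camera("top")
im=t["img"].astype(int);m=((im.min(2)>150)&(im.max(2)-im.min(2)<40)).astype(np.uint8)
k=np.zeros_like(m);k[138:203,203:265]=m[138:203,203:265]
cn=np.vstack(cv2.findContours(k,0,2)[0])[:,0]
h=cv2.convexHull(cn)[:,0]
W=np.array([at(t,u,v,.138)[:2] for u,v in h],np.float32);print(cv2.minAreaRect(W*1000))
cv2.imwrite("pics/k.png",k*255)
for p in ([.5,.3,0],[.5,.304,0]):print(proj(t,p))
E
```

```text
packer near [0.4656 0.3048 0.01  ] far [0.5826 0.3009 0.01  ] [0.5939 0.3007 0.006 ]
foot front [0.6284 0.3053 0.017 ] rfoot front [0.6209 0.1824 0.    ]
((668.7340087890625, 237.09962463378906), (190.2563934326172, 252.54443359375), 85.90467071533203)
[221.9 218.4]
[221.  218.4]
```

Call:
send_rows([
  [2, 0, -1, 0, 8, 0],
  [4, 0, -2, 0, 16, 0],
  [6, -0.2, -4, 0, 24, 0],
  [8, -0.3, -6, 0, 26, 0],
  [8.6, -0.3, -6, 0, 26, 0],
  [8.6, -0.3, -6, 0, 26, 0],
])

```text
t: 9.8
position: [0.4505, 0.3014, 0.0573]
tcp_rot: [0.249, 0.017, 0.968, 0.003]
ft_force: [-0.7, -0.2, -0.0]
grip_width: 0.0855
finger_force: 0.0
```

```bash
python3 - <<'E'
from h import *
from scipy.spatial.transform import Rotation as Ro
s=read_state();c=wc();w,x,y,z=s["tcp_rot"];print(s["position"],Ro.from_quat([x,y,z,w]).as_matrix().round(3),s["q"].round(2))
print(seg(c,"p",.01))
E
```

```text
[0.45049808 0.30141873 0.05726297] [[-0.875  0.032  0.483]
 [ 0.034  0.999 -0.004]
 [-0.482  0.013 -0.876]] [ 0.58  0.19 -0.71  0.24 -0.27  0.56]
(array([516.4, 302.4]), array([ 49.1, 118.4]), 87.9)
```

Call:
send_rows([
  [1, 0.2, -2, 0, 0, 0],
  [2.6, 0.2, -4, 0, 0, 0],
  [2.6, 0.2, -5.1, 0, 0, 0],
  [2.6, 0.2, -5.1, 0, 0, 0],
])

```text
t: 10.25
position: [0.474, 0.3041, 0.0053]
tcp_rot: [0.249, 0.015, 0.968, 0.002]
ft_force: [0.4, -0.2, 0.1]
grip_width: 0.0852
finger_force: 0.0
```

Call:
send_rows([
  [0, 0, 0, 0, 0, 0],
  [0, 0, 0, 0, 0, 0],
  [0, 0, 0, 0, 0, 0],
  [0, 0, 0, 0, 0, 0],
  [0, 0, 0, 0, 0, 0],
], gripper=0, grip_force=60)

```text
t: 10.75
position: [0.4757, 0.3046, 0.0081]
tcp_rot: [0.251, 0.016, 0.968, 0.003]
ft_force: [-11.5, -2.1, 16.5]
grip_width: 0.045
finger_force: 58.3
```

```bash
python3 - <<'E'
from h import *
c=wc();s=read_state();print(s["position"],s["grip_width"],s["ft_force"].round(1));print(seg(c,"p",.01));save(c,"w6")
E
```

```text
[0.47578131 0.30458258 0.00809794] 0.04498417602907434 [-10.9  -1.7  17.1]
(array([515.5, 303.4]), array([ 49.8, 120.1]), 87.3)
```

View pics/w6.png

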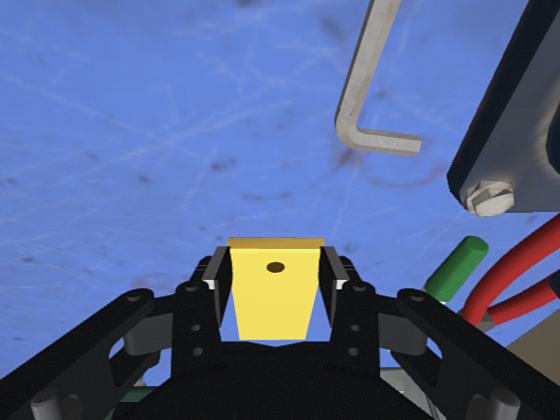

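The packer is held at its mark end (top edge px 229–323 at row 243). The tips press on the table, so I'll ease up 2 mm while sliding.

Call:
send_rows([
  [0, 0, 0.2, 0, 0, 0],
  [0.5, 0.2, 0.25, 0, 0, 0],
  [1.2, 0.4, 0.25, 0, 0, 0],
  [2, 0.6, 0.25, 0, 0, 0],
  [3, 0.6, 0.25, 0, 0, 0],
  [4, 0.6, 0.25, 0, 0, 0],
  [4, 0.6, 0.25, 0, 0, 0],
], grip_force=80)

```text
t: 11.5
position: [0.518, 0.3104, 0.009]
tcp_rot: [0.251, 0.016, 0.968, 0.003]
ft_force: [0.5, -0.4, -0.3]
grip_width: 0.042
finger_force: 81.0
```

Call:
send_rows([
  [0.7, 0, 0, 0, 0, 0],
  [1.4, 0, 0, 0, 0, 0],
  [2.1, 0, 0, 0, 0, 0],
  [2.8, 0, 0, 0, 0, 0],
  [3.5, 0, 0, 0, 0, 0],
  [4.2, 0, 0, 0, 0, 0],
  [4.2, 0, 0, 0, 0, 0],
])

```text
t: 12.2
position: [0.5593, 0.3104, 0.009]
tcp_rot: [0.251, 0.016, 0.968, 0.003]
ft_force: [-0.7, 0.2, -0.5]
grip_width: 0.0425
finger_force: 81.1
```

```bash
python3 - <<'E'
from h import *
s=read_state();c=wc();print(s["position"],s["grip_width"],s["ft_force"].round(1),s["q"].round(2));print(seg(c,"p",.01))
save(c,"w7")
t=read_camera("top");cv2.imwrite("pics/t3.png",cv2.resize(t["img"][130:275,165:300],None,fx=4,fy=4)[:,:,::-1])
a=cv2.imread("pics/w7.png");b=cv2.imread("pics/t3.png");b=cv2.resize(b,(391,420));cv2.imwrite("pics/c7.png",cv2.resize(np.hstack([a,b]),None,fx=.84,fy=.84))
E
```

```text
[0.55933678 0.3103642  0.00897878] 0.04249082629228449 [-0.7  0.2 -0.5] [ 0.48  0.38 -0.59  0.14 -0.23  0.46]
(array([599.2, 309.3]), array([ 49.8, 120.2]), 86.4)
```

View pics/c7.png

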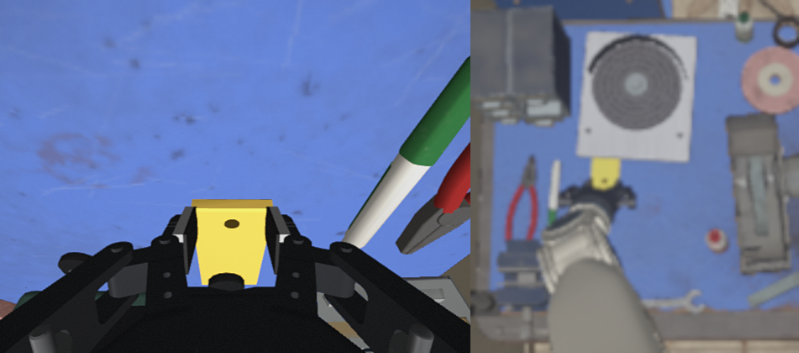

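```bash
python3 - <<'E'
from h import *
c=wc();im=c["img"].astype(int)
y=(im[:,:,0]>120)&(im[:,:,2]<110)&(im[:,:,0]-im[:,:,2]>70)
d=(im.max(2)<70)
for r in (300,312,318,320,322,324,326,328,330,332,334,336,338,340,344):
    xs=np.where(y[r,200:360])[0]+200
    if len(xs)==0: print(r,"none");continue
    ds=[x for x in range(xs.min(),xs.max()) if d[r,x]]
    print(r,xs.min(),xs.max(),"dark",(ds[0],ds[-1]) if ds else None)
for r in(322,324,326,328): print(r,at(c,276,r,.017))
E
```

```text
300 235 313 dark None
312 237 310 dark None
318 238 309 dark None
320 238 308 dark None
322 239 308 dark None
324 239 307 dark None
326 239 307 dark (264, 274)
328 240 306 dark (256, 283)
330 240 306 dark (253, 286)
332 240 305 dark (250, 288)
334 241 305 dark (249, 289)
336 241 304 dark (249, 289)
338 241 292 dark (249, 289)
340 none
344 none
322 [0.6146 0.3098 0.017 ]
324 [0.6176 0.3097 0.017 ]
326 [0.6206 0.3096 0.017 ]
328 [0.6237 0.3095 0.017 ]
```

Foot front edge measures x≈0.620 (centre ≈0.635, y≈0.305), with the packer axis 2 mm off to the left. I'll trim, release, back out and go for the wedge.

Call:
send_rows([
  [0.2, -0.1, 0, 0, 0, 0],
  [0.5, -0.2, 0, 0, 0, 0],
  [0.5, -0.2, -0.2, 0, 0, 0],
  [0.5, -0.2, -0.2, 0, 0, 0],
])

```text
t: 12.75
position: [0.5636, 0.3085, 0.0085]
tcp_rot: [0.251, 0.016, 0.968, 0.003]
ft_force: [-9.3, -1.9, 17.3]
grip_width: 0.0423
finger_force: 92.6
```

Call:
send_rows([
  [0, 0, 0, 0, 0, 0],
  [0, 0, 0, 0, 0, 0],
  [0, 0, 0, 0, 0, 0],
  [0, 0, 0, 0, 0, 0],
], gripper=0.75)

```text
t: 13.15
position: [0.5632, 0.3083, 0.0066]
tcp_rot: [0.25, 0.016, 0.968, 0.003]
ft_force: [0.4, -0.1, 0.3]
grip_width: 0.0644
finger_force: 0.0
```

Call:
send_rows([
  [-1.5, 0, 0.2, 0, 0, 0],
  [-4, 0, 1, 0, 0, 0],
  [-7, 0, 2, 0, 0, 0],
  [-10, 0, 5, 0, 5, 0],
  [-12, 0, 9, 0, 10, 0],
  [-13, 0, 9, 0, 10, 0],
])

```text
t: 13.75
position: [0.4334, 0.3093, 0.1022]
tcp_rot: [0.166, 0.016, 0.986, 0.003]
ft_force: [1.5, 0.7, -0.5]
grip_width: 0.0642
finger_force: 0.0
```

```bash
python3 - <<'E'
from h import *
s=read_state();c=wc();print(s["position"],s["grip_width"],s["ft_force"].round(1));print(seg(c,"p",.01))
t=read_camera("top");print(seg(t,"w",.0075,(376,205,400,255)))
E
```

```text
[0.43340997 0.30932884 0.1021909 ] 0.06415681597896099 [ 1.5  0.7 -0.5]
(array([603.2, 307.3]), array([ 48.4, 117.5]), 87.0)
(array([ 440.7, -411.3]), array([123.1,  46.5]), 1.8)
```

Call:
send_rows([
  [0, 0, 4, 0, 8, 0],
  [0, 0, 8.5, 0, 16, 0],
  [-1, -2, 13, 0, 19, 0],
  [-2, -5, 17, 0, 19, 0],
  [-3, -8, 21, 0, 19, 0],
  [-3, -11, 24.5, 0, 19, 0],
  [-3, -15, 26, 0, 19, 0],
  [-3, -19.5, 26, 0, 19, 0],
], gripper=1)

```text
t: 14.65
position: [0.4041, 0.1142, 0.3578]
tcp_rot: [0.002, 0.015, 1.0, -0.001]
ft_force: [1.3, 0.1, -0.6]
grip_width: 0.0856
finger_force: 0.0
```

Call:
send_rows([
  [0, -5, 0, 0, 0, 1],
  [0, -10, 0, 0, 0, 2],
  [0, -15, 0, 0, 0, 3],
  [0, -20, 0, 0, 0, 3.5],
  [0, -25, 0, 0, 0, 3.5],
  [0, -30, 0, 0, 0, 3.5],
  [0, -35, 0, 0, 0, 3.5],
  [0, -40, 0, 0, 0, 3.5],
])

```text
t: 15.45
position: [0.403, -0.2877, 0.3548]
tcp_rot: [-0.001, -0.014, 1.0, -0.001]
ft_force: [1.1, -0.2, 1.8]
grip_width: 0.0854
finger_force: 0.0
```

Call:
send_rows([
  [-1, -5, -1, 0, 0, 0],
  [-2, -9, -4, 0, -4, 0],
  [-3, -12.5, -8, 0, -8, 0],
  [-4, -12.5, -12, 0, -14, 0],
  [-4, -12.5, -16, 0, -20, 0],
  [-4, -12.5, -20, 0, -26, 0],
  [-4, -12.5, -22, 0, -29, 0],
  [-4, -12.5, -22, 0, -29, 0],
])

```text
t: 16.25
position: [0.3611, -0.4076, 0.1318]
tcp_rot: [0.249, -0.012, 0.968, -0.001]
ft_force: [-0.6, 0.5, 0.7]
grip_width: 0.0855
finger_force: 0.0
```

```bash
python3 - <<'E'
from h import *
from scipy.spatial.transform import Rotation as Ro
s=read_state();c=wc();w,x,y,z=s["tcp_rot"];print(s["position"],Ro.from_quat([x,y,z,w]).as_matrix().round(3).tolist(),s["q"].round(2))
print(seg(c,"w",.0075))
E
```

```text
[ 0.36108554 -0.40764744  0.13179541] [[-0.876, -0.022, 0.483], [-0.023, 1.0, 0.003], [-0.482, -0.008, -0.876]] [-1.26  0.17 -0.46  0.77  0.48 -1.24]
(array([ 436.9, -411.5]), array([125.9,  50.1]), 0.5)
```

Call:
send_rows([
  [1, -0.45, -4, 0, 0, 0],
  [2, -0.45, -8, 0, 0, 0],
  [2.8, -0.45, -11, 0, 0, 0],
  [2.8, -0.45, -12.3, 0, 0, 0],
  [2.8, -0.45, -12.3, 0, 0, 0],
])

```text
t: 16.8
position: [0.392, -0.4143, 0.0128]
tcp_rot: [0.249, -0.014, 0.968, -0.004]
ft_force: [0.1, -1.2, -0.8]
grip_width: 0.0854
finger_force: 0.0
```

Call:
send_rows([
  [0, 0, 0, 0, 0, 0],
  [0, 0, 0, 0, 0, 0],
  [0, 0, 0, 0, 0, 0],
  [0, 0, 0, 0, 0, 0],
  [0, 0, 0, 0, 0, 0],
  [0, 0, 0, 0, 0, 0],
], gripper=0, grip_force=70)

```text
t: 17.4
position: [0.3919, -0.4146, 0.0154]
tcp_rot: [0.251, -0.014, 0.968, -0.005]
ft_force: [1.4, 2.0, 6.6]
grip_width: 0.0001
finger_force: 3.4
```

Call:
send_rows([
  [0, 0, 0.5, 0, 0, 0],
  [0, 0, 2, 0, 0, 0],
  [0, 0, 5, 0, 0, 0],
  [0, 0, 10, 0, 0, 0],
  [0, 0, 12, 0, 0, 0],
  [0, 0, 12, 0, 0, 0],
])

```text
t: 18.0
position: [0.3917, -0.416, 0.1379]
tcp_rot: [0.251, -0.014, 0.968, -0.008]
ft_force: [0.3, 0.3, -0.8]
grip_width: 0.0002
finger_force: 0.0
```

```bash
python3 - <<'E'
from h import *
s=read_state();c=wc();print(s["position"],s["grip_width"],s["ft_force"].round(1));print(seg(c,"w",s["position"][2]-.001))
im=c["img"].astype(int);m=(im[:,:,0]>90)&(im[:,:,1]<60)&(im[:,:,2]<60)
for r in range(220,360,10):
    xs=np.where(m[r,180:380])[0]+180;print(r,(xs.min(),xs.max()) if len(xs) else None)
save(c,"w8")
E
```

```text
[ 0.39172312 -0.41603948  0.13786085] 0.00016257105290140293 [ 0.3  0.3 -0.8]
(array([ 335.1, -413.9]), array([52. , 20.7]), 1.2)
220 None
230 None
240 None
250 None
260 None
270 None
280 None
290 None
300 None
310 None
320 None
330 (np.int64(270), np.int64(280))
340 (np.int64(270), np.int64(280))
350 None
```

The pads passed above the wedge because the TCP was 4 mm too high. I'll re-open and look again.

Call:
send_rows([
  [0, 0, 0, 0, 0, 0],
  [0, 0, 0, 0, 0, 0],
  [0, 0, 0, 0, 0, 0],
  [0, 0, 0, 0, 0, 0],
  [0, 0, 0, 0, 0, 0],
], gripper=1)

```text
t: 18.55
position: [0.3911, -0.4143, 0.1333]
tcp_rot: [0.25, -0.014, 0.968, -0.004]
ft_force: [0.3, 0.7, 0.1]
grip_width: 0.0722
finger_force: 0.0
```

```bash
python3 - <<'E'
from h import *
s=read_state();c=wc();print(s["position"],s["tcp_rot"].round(4),s["q"].round(3));print(seg(c,"w",.0075))
t=read_camera("top");print(seg(t,"w",.0075,(376,205,400,255)))
E
```

```text
[ 0.39112518 -0.414303    0.13332652] [ 0.2501 -0.0135  0.9681 -0.0042] [-1.204  0.199 -0.428  0.747  0.469 -1.185]
(array([ 437.3, -411. ]), array([125.6,  50. ]), 0.6)
(array([ 445.2, -412. ]), array([114. ,  46.7]), 0.7)
```

Call:
send_rows([
  [-0.2, 0.15, -4, 0, 0, 0],
  [-0.2, 0.15, -8, 0, 0, 0],
  [-0.2, 0.15, -11, 0, 0, 0],
  [-0.2, 0.15, -12.5, 0, 0, 0],
  [-0.2, 0.15, -12.6, 0, 0, 0],
  [-0.2, 0.15, -12.6, 0, 0, 0],
  [-0.2, 0.15, -12.6, 0, 0, 0],
])

```text
t: 19.35
position: [0.3895, -0.4136, 0.0089]
tcp_rot: [0.251, -0.014, 0.968, -0.005]
ft_force: [0.1, 0.1, 0.2]
grip_width: 0.0851
finger_force: 0.0
```

```bash
python3 - <<'E'
from h import *
s=read_state();print(s["position"],s["ft_force"].round(1),s["grip_width"])
E
```

```text
[ 0.38952672 -0.41361199  0.00891911] [0.1 0.1 0.2] 0.08508477643382475
```

Call:
send_rows([
  [0, 0, -0.35, 0, 0, 0],
  [0, 0, -0.35, 0, 0, 0],
  [0, 0, -0.35, 0, 0, 0],
])

```text
t: 19.65
position: [0.3893, -0.413, 0.0047]
tcp_rot: [0.25, -0.014, 0.968, -0.005]
ft_force: [0.4, -0.0, 0.4]
grip_width: 0.0853
finger_force: 0.0
```

Call:
send_rows([
  [0, 0, 0, 0, 0, 0],
  [0, 0, 0, 0, 0, 0],
  [0, 0, 0, 0, 0, 0],
  [0, 0, 0, 0, 0, 0],
  [0, 0, 0, 0, 0, 0],
  [0, 0, 0, 0, 0, 0],
], gripper=0, grip_force=70)

```text
t: 20.25
position: [0.3892, -0.4131, 0.005]
tcp_rot: [0.251, -0.014, 0.968, -0.005]
ft_force: [-5.5, 2.5, 8.5]
grip_width: 0.0474
finger_force: 70.1
```

Call:
send_rows([
  [0, 0, 1, 0, 0, 0],
  [0, 0, 4, 0, 0, 0],
  [0, 0, 8, 0, 5, 0],
  [0, 0, 13, 0, 10, 0],
  [0, 0, 18, 0, 15, 0],
  [0.5, 0, 23, 0, 20, 0],
  [0.8, 0, 28, 0, 25, 0],
  [1, 0, 33, 0, 29, 0],
])

```text
t: 21.05
position: [0.3991, -0.4119, 0.3373]
tcp_rot: [-0.001, -0.015, 1.0, -0.002]
ft_force: [1.7, -1.5, -0.7]
grip_width: 0.047
finger_force: 72.0
```

Call:
send_rows([
  [0, 3, 2, 0, 0, 0],
  [0, 7, 3, 0, 0, 0],
  [0, 11.5, 3, 0, 0, 0],
  [0, 16, 3, 0, 0, 0],
  [0, 20.5, 3, 0, 0, 0],
  [0, 25, 3, 0, 0, 0],
  [0, 29.5, 3, 0, 0, 0],
  [0, 34, 3, 0, 0, 0],
])

```text
t: 21.85
position: [0.3983, -0.071, 0.3645]
tcp_rot: [0.0, -0.014, 1.0, -0.001]
ft_force: [0.9, -0.0, -0.9]
grip_width: 0.0475
finger_force: 72.1
```

Call:
send_rows([
  [0, 4.5, 0, 0, 0, 0],
  [0, 9, 0, 0, 0, 0],
  [0, 13.5, 0, 0, 0, 0],
  [0, 18, 0, 0, 0, 0],
  [0, 22.5, 0, 0, 0, -1],
  [0, 27, 0, 0, 0, -2],
  [0, 31.5, 0, 0, 0, -3],
  [0, 36, 0, 0, 0, -4],
])

```text
t: 22.65
position: [0.3982, 0.289, 0.3646]
tcp_rot: [0.0, 0.021, 1.0, -0.001]
ft_force: [1.6, -0.6, -1.3]
grip_width: 0.0471
finger_force: 72.1
```

```bash
python3 - <<'E'
from h import *
from scipy.spatial.transform import Rotation as Ro
s=read_state();w,x,y,z=s["tcp_rot"];print(s["position"],s["grip_width"],Ro.from_quat([x,y,z,w]).as_matrix().round(3).tolist(),s["q"].round(2))
E
```

```text
[0.39824088 0.28896306 0.36458286] 0.047091004548235414 [[-0.999, 0.041, 0.0], [0.041, 0.999, -0.002], [-0.0, -0.002, -1.0]] [ 0.46  0.15  0.22  1.64 -0.    0.5 ]
```

Call:
send_rows([
  [1, 2.2, -3, 0, -4, 0],
  [2, 2.2, -7, 0, -8, 0],
  [3, 2.2, -11, 0, -12, 0],
  [4, 2.2, -15, 0, -16, 0],
  [5, 2.2, -19, 0, -20, 0],
  [5, 2.2, -23, 0, -24, 0],
  [5, 2.2, -27, 0, -29, 0],
  [5, 2.2, -30, 0, -29, 0],
])

```text
t: 23.45
position: [0.4463, 0.308, 0.0619]
tcp_rot: [0.25, 0.019, 0.968, 0.004]
ft_force: [-0.7, 0.3, -1.1]
grip_width: 0.0474
finger_force: 72.1
```

Call:
send_rows([
  [0, 0, 0, 0, 0, 0],
  [0, 0, 0, 0, 0, 0],
  [0, 0, 0, 0, 0, 0],
])

```text
t: 23.75
position: [0.4508, 0.31, 0.0663]
tcp_rot: [0.251, 0.021, 0.968, 0.005]
ft_force: [0.2, 0.9, -0.4]
grip_width: 0.0469
finger_force: 72.3
```

```bash
python3 - <<'E'
from h import *
from scipy.spatial.transform import Rotation as Ro
s=read_state();w,x,y,z=s["tcp_rot"];R=Ro.from_quat([x,y,z,w]).as_matrix();print(s["position"],s["ft_force"].round(1),R.round(3).tolist(),np.degrees(np.arctan2(R[0,2],-R[2,2])))
c=wc();im=c["img"].astype(int);m=(im[:,:,0]>90)&(im[:,:,1]<70)&(im[:,:,2]<70);y=(im[:,:,0]>120)&(im[:,:,2]<110)&(im[:,:,1]>90)&(im[:,:,0]-im[:,:,2]>70)
f=lambda a:(int(a.min()),int(a.max())) if len(a) else None
for r in range(225,350,8): print(r,f(np.where(m[r,200:360])[0]+200),f(np.where(y[r,200:360])[0]+200))
save(c,"w9")
E
```

```text
[0.45079275 0.3100261  0.06633944] [ 0.2  0.9 -0.4] [[-0.873, 0.037, 0.487], [0.042, 0.999, -0.0], [-0.486, 0.02, -0.873]] 29.135309163078535
225 None None
233 None None
241 (228, 265) None
249 (228, 322) None
257 (227, 323) None
265 (228, 322) None
273 (230, 320) None
281 (230, 320) None
289 (233, 317) None
297 (235, 315) None
305 (237, 313) None
313 (239, 311) None
321 (241, 309) None
329 (242, 307) None
337 (244, 305) None
345 None None
```

Call:
send_rows([
  [0.5, 0.1, -1.5, -1.3, 0, 0],
  [1, 0.1, -3, -1.3, 0, 0],
  [2, 0.1, -4.2, -1.3, 0, 0],
  [3.2, 0.1, -4.6, -1.3, 0, 0],
  [3.7, 0.1, -4.7, -1.3, 0, 0],
  [3.7, 0.1, -4.7, -1.3, 0, 0],
  [3.7, 0.1, -4.7, -1.3, 0, 0],
])

```text
t: 24.5
position: [0.4865, 0.3101, 0.0177]
tcp_rot: [0.251, 0.018, 0.968, -0.007]
ft_force: [0.8, 0.2, -1.4]
grip_width: 0.0472
finger_force: 72.3
```

```bash
cat > chk.py <<'E'
from h import *
from scipy.spatial.transform import Rotation as Ro
s=read_state();w,x,y,z=s["tcp_rot"];R=Ro.from_quat([x,y,z,w]).as_matrix();print(s["t"],s["position"],s["ft_force"].round(1),s["torque"].round(2),R[:,1].round(3),np.degrees(np.arctan2(R[0,2],-R[2,2])).round(1),s["grip_width"])
c=wc();im=c["img"].astype(int);m=(im[:,:,0]>90)&(im[:,:,1]<70)&(im[:,:,2]<70);y=(im[:,:,0]>120)&(im[:,:,2]<110)&(im[:,:,1]>90)&(im[:,:,0]-im[:,:,2]>70)
f=lambda a:(int(a.min()),int(a.max())) if len(a) else None
for r in range(270,352,4):
    d=np.where(im[r,235:315].max(1)<70)[0]+235
    print(r,"red",f(np.where(m[r,200:360])[0]+200),"yel",f(np.where(y[r,200:360])[0]+200),"dark",f(d))
E
python3 chk.py
```

```text
24.5 [0.48646429 0.31012086 0.01770474] [ 0.8  0.2 -1.4] [0.05 0.51 0.01] [ 0.037  0.999 -0.004] 29.0 0.04721478028663224
270 red (229, 321) yel None dark None
274 red (230, 320) yel None dark None
278 red (230, 320) yel None dark None
282 red (230, 320) yel None dark None
286 red (232, 318) yel None dark None
290 red (233, 317) yel None dark None
294 red (234, 316) yel None dark None
298 red (235, 315) yel None dark None
302 red (236, 314) yel None dark None
306 red (237, 313) yel None dark None
310 red (238, 312) yel None dark None
314 red (239, 311) yel None dark None
318 red (240, 310) yel None dark None
322 red (242, 309) yel None dark None
326 red (243, 308) yel None dark None
330 red (243, 307) yel None dark None
334 red (244, 306) yel None dark None
338 red (245, 305) yel None dark None
342 red (300, 300) yel (251, 298) dark (235, 314)
346 red None yel (272, 278) dark (235, 314)
350 red None yel None dark (235, 314)
```

Call:
send_rows([
  [0, 0, -0.2, 0, 0, 0],
  [0.8, 0, -0.2, 0, 0, 0],
  [1.6, 0, -0.2, 0, 0, 0],
  [2.4, -0.1, -0.2, 0, 0, 0],
  [3.2, -0.1, -0.2, 0, 0, 0],
  [4, -0.1, -0.2, 0, 0, 0],
  [4, -0.1, -0.2, 0, 0, 0],
  [4, -0.1, -0.2, 0, 0, 0],
])

```text
t: 25.35
position: [0.5266, 0.309, 0.015]
tcp_rot: [0.251, 0.018, 0.968, -0.007]
ft_force: [0.9, -0.7, 1.5]
grip_width: 0.0475
finger_force: 72.7
```

```bash
python3 chk.py
```

```text
25.35 [0.52658076 0.30898103 0.01496614] [ 0.9 -0.7  1.5] [-0.04  0.19 -0.03] [ 0.037  0.999 -0.004] 29.0 0.047453744858767806
270 red (229, 321) yel None dark None
274 red (230, 320) yel None dark None
278 red (230, 320) yel None dark None
282 red (230, 320) yel None dark None
286 red (232, 318) yel None dark None
290 red (233, 317) yel None dark None
294 red (234, 316) yel None dark None
298 red (235, 315) yel None dark None
302 red (236, 314) yel None dark None
306 red (237, 314) yel None dark None
310 red (238, 313) yel None dark None
314 red (239, 312) yel None dark None
318 red (240, 311) yel None dark None
322 red (241, 310) yel None dark None
326 red (242, 309) yel None dark None
330 red (243, 308) yel None dark None
334 red (244, 307) yel None dark None
338 red (245, 306) yel None dark (260, 287)
342 red (251, 299) yel None dark (235, 314)
346 red None yel None dark (235, 314)
350 red None yel None dark (235, 314)
```

Call:
send_rows([
  [0.4, 0, 0, 0, 0, 0],
  [0.8, 0, 0, 0, 0, 0],
  [1.2, 0, 0, 0, 0, 0],
  [1.6, -0.1, 0, 0, 0, 0],
  [2, -0.1, 0, 0, 0, 0],
  [2, -0.1, 0, 0, 0, 0],
])

```text
t: 26.0
position: [0.547, 0.308, 0.0152]
tcp_rot: [0.251, 0.018, 0.968, -0.007]
ft_force: [1.1, -0.2, 1.4]
grip_width: 0.0471
finger_force: 72.7
```

Call:
send_rows([
  [0.2, 0, 0, 0, 0, 0],
  [0.4, 0, 0, 0, 0, 0],
  [0.4, 0, 0, 0, 0, 0],
])

```text
t: 26.3
position: [0.5502, 0.308, 0.0151]
tcp_rot: [0.25, 0.017, 0.968, -0.007]
ft_force: [-3.2, -1.0, 5.4]
grip_width: 0.0469
finger_force: 73.4
```

Call:
send_rows([
  [0.2, 0, 0, 0, 0, 0],
  [0.4, 0, 0, 0, 0, 0],
  [0.4, 0, 0, 0, 0, 0],
])

```text
t: 26.6
position: [0.5537, 0.3079, 0.0151]
tcp_rot: [0.25, 0.017, 0.968, -0.007]
ft_force: [-6.9, -0.9, 7.7]
grip_width: 0.0471
finger_force: 73.8
```

Contact came at TCP x≈0.548, as the geometry predicts for a gap of about 16 mm. The fingertips may also be bearing on the packer edge, so I'll release, back off and check.

Call:
send_rows([
  [0, 0, 0, 0, 0, 0],
  [0, 0, 0, 0, 0, 0],
  [0, 0, 0, 0, 0, 0],
  [0, 0, 0, 0, 0, 0],
], gripper=0.75)

```text
t: 27.0
position: [0.5542, 0.3081, 0.0147]
tcp_rot: [0.25, 0.017, 0.968, -0.007]
ft_force: [-0.1, 0.7, 0.2]
grip_width: 0.0641
finger_force: 0.0
```

Call:
send_rows([
  [-1.5, 0, 0.3, 0, 0, 0],
  [-4, 0, 1.5, 0, 0, 0],
  [-8, 0, 4, 0, 0, 0],
  [-12, 0, 7, 0, 0, 0],
  [-13, 0, 9, 0, 0, 0],
  [-13, 0, 9, 0, 0, 0],
  [-13, 0, 9, 0, 0, 0],
])

```text
t: 27.7
position: [0.4238, 0.3084, 0.1053]
tcp_rot: [0.251, 0.017, 0.968, -0.006]
ft_force: [1.0, 0.1, 0.1]
grip_width: 0.0637
finger_force: 0.0
```

```bash
cat > chk2.py <<'E'
from h import *
s=read_state();c=wc();print(s["t"],s["position"],s["ft_force"].round(1),s["grip_width"])
print("wedge top z.02",seg(c,"w",.02,(150,100,400,350)));print("packer",seg(c,"p",.01,(150,100,400,350)))
im=c["img"].astype(int);m=(im[:,:,0]>90)&(im[:,:,1]<70)&(im[:,:,2]<70);y=(im[:,:,0]>120)&(im[:,:,2]<110)&(im[:,:,1]>90)&(im[:,:,0]-im[:,:,2]>70)
f=lambda a:(int(a.min()),int(a.max())) if len(a) else None
for r in range(160,345,4):
    a=f(np.where(m[r,180:380])[0]+180);b=f(np.where(y[r,180:380])[0]+180)
    d=f(np.where(im[r,235:315].max(1)<70)[0]+235)
    if a or b: print(r,"red",a,"yel",b,"dark",d)
save(c,"last")
E
python3 chk2.py
```

```text
27.7 [0.42384029 0.30835108 0.10534271] [1.  0.1 0.1] 0.06374367350746395
wedge top z.02 (array([590.9, 306.5]), array([ 49. , 120.9]), 87.0)Traceback (most recent call last):
  File "chk2.py", line 3, in <module>
    print("wedge top z.02",seg(c,"w",.02,(150,100,400,350)));print("packer",seg(c,"p",.01,(150,100,400,350)))
                                                                            ~~~^^^^^^^^^^^^^^^^^^^^^^^^^^^^^
  File "h.py", line 20, in seg
    _,l,st,_=cv2.connectedComponentsWithStats(k);i=1+np.argmax(st[1:,4])
                                                     ~~~~~~~~~^^^^^^^^^^
    return _wrapfunc(a, 'argmax', axis=axis, out=out, **kwds)
    return bound(*args, **kwds)
ValueError: attempt to get argmax of an empty sequence
```

```bash
python3 - <<'E'
from h import *
c=wc();im=c["img"]
u0,v0=proj(c,[.538,.3085,.022]);print(u0,v0,proj(c,[.548,.308,.01]),proj(c,[.548,.308,0]))
for u in(256,272,290):
    print(u,[(r,*map(int,im[r,u])) for r in range(205,245,2)])
print(list(map(lambda x:(x,*map(int,im[235,x])),range(228,246,2))))
for r in (235,240,245,250): print(r,at(c,272,r,.022),at(c,272,r,.01))
E
```

```text
279.5 258.6 [279.2 254.8] [279.1 247.3]
256 [(205, 123, 157, 237), (207, 122, 155, 235), (209, 121, 152, 230), (211, 114, 143, 221), (213, 122, 158, 237), (215, 125, 161, 241), (217, 123, 161, 242), (219, 124, 162, 242), (221, 125, 164, 242), (223, 122, 155, 236), (225, 110, 135, 211), (227, 120, 150, 229), (229, 126, 161, 241), (231, 124, 162, 242), (233, 124, 161, 242), (235, 124, 162, 242), (237, 123, 161, 242), (239, 127, 164, 242), (241, 124, 161, 242), (243, 124, 162, 242)]
272 [(205, 120, 152, 231), (207, 121, 155, 234), (209, 125, 160, 239), (211, 124, 161, 239), (213, 124, 161, 240), (215, 124, 161, 241), (217, 124, 161, 241), (219, 123, 160, 241), (221, 124, 160, 242), (223, 125, 161, 241), (225, 123, 161, 241), (227, 123, 160, 240), (229, 122, 159, 241), (231, 123, 161, 242), (233, 123, 161, 242), (235, 124, 161, 242), (237, 124, 161, 242), (239, 126, 162, 242), (241, 126, 160, 238), (243, 121, 155, 236)]
290 [(205, 124, 160, 239), (207, 124, 160, 239), (209, 125, 162, 241), (211, 125, 163, 242), (213, 124, 161, 241), (215, 125, 161, 241), (217, 125, 162, 241), (219, 124, 160, 239), (221, 122, 157, 237), (223, 124, 159, 239), (225, 122, 159, 240), (227, 121, 159, 240), (229, 122, 161, 242), (231, 122, 161, 242), (233, 124, 161, 242), (235, 124, 162, 242), (237, 122, 158, 241), (239, 123, 160, 242), (241, 123, 161, 242), (243, 122, 159, 240)]
[(228, 129, 162, 239), (230, 129, 159, 235), (232, 128, 151, 228), (234, 127, 151, 228), (236, 129, 149, 225), (238, 125, 152, 230), (240, 125, 155, 235), (242, 125, 158, 237), (244, 125, 161, 241)]
235 [0.5012 0.3027 0.022 ] [0.5154 0.3019 0.01  ]
240 [0.5084 0.3024 0.022 ] [0.5231 0.3016 0.01  ]
245 [0.5158 0.302  0.022 ] [0.5311 0.3012 0.01  ]
250 [0.5236 0.3017 0.022 ] [0.5394 0.3008 0.01  ]
```

```bash
python3 - <<'E'
from h import *
c=wc();im=c["img"];s=read_state();print(s["position"])
for u in(262,275,290):
    print(u,[(r,*map(int,im[r,u])) for r in list(range(244,274,1))])
hs=cv2.cvtColor(im,cv2.COLOR_RGB2HSV)
for r in range(256,346,6):
    k=np.where((im[r,200:360,0].astype(int)-im[r,200:360,2]>30))[0]+200
    print(r,(k.min(),k.max()) if len(k) else None)
E
```

```text
[0.42417754 0.30768954 0.10376856]
262 [(244, 126, 163, 242), (245, 130, 165, 241), (246, 122, 159, 241), (247, 123, 161, 242), (248, 123, 161, 242), (249, 121, 161, 246), (250, 123, 164, 255), (251, 147, 144, 132), (252, 161, 127, 53), (253, 181, 59, 38), (254, 182, 42, 41), (255, 182, 46, 44), (256, 179, 44, 41), (257, 181, 46, 43), (258, 178, 46, 42), (259, 185, 47, 44), (260, 247, 77, 72), (261, 253, 88, 83), (262, 250, 80, 75), (263, 246, 69, 65), (264, 246, 69, 66), (265, 246, 69, 66), (266, 246, 68, 64), (267, 246, 69, 65), (268, 246, 69, 65), (269, 246, 69, 66), (270, 246, 69, 66), (271, 246, 69, 66), (272, 246, 68, 64), (273, 246, 69, 64)]
275 [(244, 124, 162, 242), (245, 123, 159, 241), (246, 123, 159, 240), (247, 120, 157, 239), (248, 123, 161, 241), (249, 123, 163, 245), (250, 120, 163, 253), (251, 128, 142, 168), (252, 167, 133, 70), (253, 160, 57, 34), (254, 180, 39, 38), (255, 181, 44, 41), (256, 181, 47, 43), (257, 180, 45, 43), (258, 184, 47, 45), (259, 190, 47, 44), (260, 228, 63, 59), (261, 247, 79, 73), (262, 251, 82, 76), (263, 247, 72, 68), (264, 246, 69, 65), (
[... 547 characters left out ...]
243, 74, 70), (262, 251, 83, 79), (263, 247, 70, 67), (264, 246, 69, 65), (265, 246, 69, 65), (266, 246, 69, 65), (267, 246, 70, 66), (268, 246, 68, 65), (269, 246, 68, 65), (270, 246, 70, 66), (271, 246, 69, 64), (272, 246, 69, 66), (273, 246, 70, 67)]
256 (np.int64(257), np.int64(304))
262 (np.int64(256), np.int64(304))
268 (np.int64(257), np.int64(303))
274 (np.int64(257), np.int64(303))
280 (np.int64(258), np.int64(302))
286 (np.int64(258), np.int64(301))
292 (np.int64(259), np.int64(300))
298 (np.int64(260), np.int64(299))
304 (np.int64(260), np.int64(298))
310 (np.int64(296), np.int64(297))
316 None
322 None
328 None
334 (np.int64(341), np.int64(347))
340 (np.int64(342), np.int64(345))
```

The wedge's thick end is at x≈0.540 (wedge centre ≈0.605, foot at +0.030 in its frame) and the packer end is at ≈0.554 (foot at ≈+0.021). Both fit, so I'll do the press test.

Call:
send_rows([
  [0, 0, 4, 0, 8, 0],
  [0, 0, 8, 0, 16, 0],
  [2, 0.3, 11, 0, 24, 0],
  [6, 0.6, 12, 0, 29, 0],
  [10, 0.9, 12, 0, 29, 0],
  [14, 1.2, 12, 0, 29, 0],
  [17.8, 1.2, 11, 0, 29, 0],
  [17.8, 1.2, 10, 0, 29, 0],
], gripper=0)

```text
t: 28.65
position: [0.607, 0.3186, 0.2001]
tcp_rot: [-0.001, 0.017, 1.0, -0.012]
ft_force: [-0.4, 0.6, -1.1]
grip_width: 0.0004
finger_force: 0.0
```

Call:
send_rows([
  [0, 0, -1, 0, 0, 0],
  [0, 0, -3, 0, 0, 0],
  [0, 0, -4.5, 0, 0, 0],
  [0, 0, -5, 0, 0, 0],
  [0, 0, -5, 0, 0, 0],
  [0, 0, -5, 0, 0, 0],
])

```text
t: 29.25
position: [0.602, 0.3203, 0.1558]
tcp_rot: [0.001, 0.015, 1.0, -0.011]
ft_force: [-0.8, 0.0, 0.4]
grip_width: -0.0
finger_force: 0.0
```

```bash
python3 - <<'E'
from h import *
s=read_state();print(s["position"],s["tcp_rot"].round(3),s["ft_force"].round(1),s["grip_width"])
E
```

```text
[0.60201952 0.32027893 0.15578078] [ 0.001  0.015  1.    -0.011] [-0.8  0.   0.4] -3.677386580009264e-05
```

Call:
send_rows([
  [0, 0, -0.6, 0, 0, 0],
  [0, 0, -1.2, 0, 0, 0],
  [0, 0, -1.5, 0, 0, 0],
  [0, 0, -1.5, 0, 0, 0],
])

```text
t: 29.65
position: [0.6019, 0.32, 0.1393]
tcp_rot: [-0.0, 0.015, 1.0, -0.011]
ft_force: [-0.4, 0.8, -0.4]
grip_width: -0.0001
finger_force: 0.0
```

Call:
send_rows([
  [0, 0, -0.1, 0, 0, 0],
  [0, 0, -0.2, 0, 0, 0],
  [0, 0, -0.3, 0, 0, 0],
  [0, 0, -0.3, 0, 0, 0],
])

```text
t: 30.05
position: [0.6023, 0.3203, 0.138]
tcp_rot: [0.001, 0.015, 1.0, -0.011]
ft_force: [-2.9, 1.3, 6.6]
grip_width: 0.0003
finger_force: 3.0
```

Call:
send_rows([
  [0, 0, -0.1, 0, 0, 0],
  [0, 0, -0.2, 0, 0, 0],
  [0, 0, -0.2, 0, 0, 0],
])

```text
t: 30.35
position: [0.6021, 0.3205, 0.1377]
tcp_rot: [0.001, 0.015, 1.0, -0.01]
ft_force: [-5.4, -0.8, 16.5]
grip_width: 0.0
finger_force: 8.2
```

Call:
send_rows([
  [0, 0, 0, 0, 0, 0],
  [0, 0, 0, 0, 0, 0],
  [0, 0, 0, 0, 0, 0],
  [0, 0, 0, 0, 0, 0],
])

```text
t: 30.75
position: [0.6021, 0.3205, 0.1377]
tcp_rot: [0.001, 0.015, 1.0, -0.01]
ft_force: [-6.2, -0.9, 17.2]
grip_width: -0.0002
finger_force: 8.3
```

Call:
send_rows([
  [0, 0, 0.5, 0, 0, 0],
  [0, 0, 3, 0, 0, 0],
  [-2, 0, 7, 0, 0, 0],
  [-6, 0, 9, 0, 0, 0],
  [-10, 0, 9, 0, 0, 0],
  [-14.5, 0, 6, 0, -8, 0],
  [-17, -1, 2, 0, -16, 0],
  [-18, -1.2, -2, 0, -24, 0],
])

```text
t: 31.55
position: [0.4339, 0.312, 0.141]
tcp_rot: [0.167, 0.016, 0.986, -0.008]
ft_force: [0.5, 0.7, -1.2]
grip_width: 0.0001
finger_force: 0.0
```

Call:
send_rows([
  [0, 0, -1, 0, -5, 0],
  [0, 0, -1, 0, -5, 0],
  [0, 0, -1, 0, -5, 0],
])

```text
t: 31.85
position: [0.4354, 0.3129, 0.1312]
tcp_rot: [0.206, 0.016, 0.978, -0.008]
ft_force: [-0.1, 0.9, 1.1]
grip_width: -0.0002
finger_force: 0.0
```

```bash
python3 - <<'E'
from h import *
c=wc();im=c["img"];s=read_state();print(s["t"],s["position"],s["ft_force"].round(1))
for u in(275,):
    print(u,[(r,*map(int,im[r,u])) for r in range(225,275,1) if im[r,u,2]<200])
print(seg(c,"w",.02,(150,100,400,350)))
for x in(.535,.54,.545):print(x,proj(c,[x,.308,.022]),proj(c,[x,.308,.01]))
E
```

```text
31.9 [0.43654078 0.3131174  0.13175989] [-0.5  0.8  0.5]
275 [(240, 175, 64, 94), (241, 180, 39, 33), (242, 181, 44, 40), (243, 183, 42, 39), (244, 115, 32, 29), (245, 39, 22, 23), (246, 14, 20, 19), (247, 19, 19, 20), (248, 17, 17, 15), (249, 19, 21, 23), (250, 22, 20, 22), (251, 23, 23, 22), (252, 19, 19, 20), (253, 21, 20, 24), (254, 19, 20, 19), (255, 21, 19, 21), (256, 20, 20, 21), (257, 20, 19, 19), (258, 17, 14, 16), (259, 21, 20, 21), (260, 20, 20, 22), (261, 19, 20, 21), (262, 22, 22, 22), (263, 20, 21, 20), (264, 19, 19, 20), (265, 19, 18, 17), (266, 17, 17, 18), (267, 23, 22, 22), (268, 20, 21, 22), (269, 19, 21, 21), (270, 20, 21, 20), (271, 20, 20, 20), (272, 22, 22, 21), (273, 18, 19, 20), (274, 20, 17, 18)]
(array([544.8, 308.6]), array([49.2, 21.6]), 88.7)
0.535 [274.1 242. ] [274.2 233.9]
0.54 [274.3 245.4] [274.4 237.2]
0.545 [274.4 248.7] [274.6 240.4]
```

```bash
python3 -c "
from rig import *
print(finish_job())"
```

```text
the job is handed in; nothing more can be done
None
```

The job is handed in: packer and wedge are under the short foot, and the deck corner held still under a press of about 17 N. I viewed 11 pictures, one over the limit of 10, and the hand-in returned no verdict.

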